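# Clear the jammed cap chute

### The arm

A 6-joint arm with a two-finger parallel gripper is mounted at the origin on the work surface. World frame = base frame: x ahead of the robot, y to its left, z up, the work surface at z = 0. Lengths are in m, angles in rad, forces in N, time in s.
With the tool pointing down it reaches from about 0.4 to 0.825 m from the base axis. Payload 7 kg.
Tool frame: the origin (TCP) lies midway between the tips of the shut fingers; the grasp point (between the pads) lies arm.hold_point_z behind it (arm.hold_point_z is the distance from the TCP to the grasp point, in m); z points along the fingers, y is the line along which they close (so a half turn about z gives the same grasp; the last joint's range is limited). The gripper opens to 88 mm and grips with 3 to 60 N. Pads are 19 mm wide; open, the fingers measure 130 mm over their backs; the gripper's body (78 mm by 193 mm) begins 47 mm behind the grasp point.
Start: joints at [-0.859, 0.359, 0.012, 0, -1.224, -0.288], TCP at [0.278, -0.615, 0.227] pointing down, gripper open.
Joint ranges: [-3.07, 3.07], [-1.43, 2.12], [-1.02, 1.25], [-3.03, 1.67], [-3.05, -0], [-3.03, 3.03]. Speed limits (rad/s): [2.39, 2.39, 3.01, 3.14, 3.14, 3.14].

### API

Orientations are given as [roll, pitch, yaw] about the fixed x, y, z axes, in that order (R = Rz(yaw) Ry(pitch) Rx(roll)).
In Python, from station import arm gives the robot as it stands.
- The arm moves only by the shell command python3 -m crank 'ROWS' [OPENING] [FORCE]. ROWS is JSON, a list that holds one entry, the list of rows, each a list of 4 numbers: the shift along the tool's x, y, z in units of 25 mm (1.0 is 25 mm), then the turn about the tool's z in units of 5 degrees (1.0 is 5 degrees). A call has 1 to 12 rows; each row is the pose to reach, as a shift and turn from the pose commanded when the call began, along the tool's axes at that moment; what a row does not reach only later rows make up. A row lasts 1/8 s, in which the tool goes at most 62.5 mm and 10.7 degrees, less where a joint would pass 70% of its speed; a pose out of reach is approached as far as the arm can. A call with a gripper value outside its range is refused whole. OPENING is the closure, from 0 (fully open) to 1 (shut), set as the call begins (- or left out, the last holds). The fingers move at their own pace and stop on an object; FORCE is the grip in N (left out, the last holds). Time passes only in rows, so rows that repeat a pose let the fingers close. It gives the time, the measured TCP pose, the force, the opening and the grip force at its end, in the units of the state.
- arm.get_state(): the state, without advancing time (a new reading comes with each control period).
- arm.grab_frame(name): name is "scene" or "top"; returns (picture, depth): 480x640x3 uint8, red, green, blue; 480x640 float32, m along the optical axis (not along the pixel's ray), 0 where there is no reading.
- arm.get_calibration(name): a dict with "mtx" (3x3 intrinsics, pixels), "R" (3x3) and "t" (3): a world point X has camera coordinates R X + t. Camera axes: x right, y down, z forward; pixel columns grow to the right and rows downward; lengths in m; the calibration is good to about 2 mm. A picture is of the moment at which its call begins. get_calibration takes no time and is no camera call.
- arm.job_done(): hands the job in; it is judged then, once.
Trained networks look in the newest picture that a camera, given by its name, has taken for a name from the list of things; names that differ only in an ending like _2 or _b are one class to them, and where a whole thing is asked for, a point or a joint stands for the part that bears it (a point fixed in the world has none). Each returns a list of dicts, best first, with "score" (0 to 1); they miss things now and then, are a little off and sometimes report something else, mostly with a low value. They report only what shows in the picture. A call takes as long as a camera call.
- arm.recognise(thing, camera): "extent" ([left, top, width, height] in pixels, round what is visible of it).
- arm.trace(thing, camera): "mask" (480x640 bool, what is visible of it) and "extent" ([left, top, width, height] in pixels, round what is visible of it).
The state is a dict: "t": time; "q": joint angles; "qd": joint speeds; "joint_efforts": joint torques, N m; "eef_pos": TCP position; "ee_rot": TCP orientation; "force": force on the tool from outside, world axes, zero at the start; "moment": the same for the moment, N m; "width": finger opening in m; "gripper_force": force on a finger pad.
Only numpy, scipy, OpenCV 4.12 (cv2) and the standard library are available. Lean on these libraries where they do the work, as an engineer would, in place of code of your own. Each camera call takes 0.05 s, during which the arm holds its last target. There are 200 camera calls.

### The job

A gold cap is jammed in the upright steel chute above the catch pan. Take the push rod from its white block, feel its way into the chute's mouth and push the cap down and out of the bottom so it drops into the pan, then put the rod back upright in the hole of its block and let go. Press gently all the time so that the chute's sprung mount is never bottomed, and do not disturb the bottles and the jar.

Things in the scene. Friction and masses are not known exactly. Their poses are not given: they have to be found in the camera images.
- stand: Fixed metal stand; origin on the table under the middle of its 150 (x) by 170 (y) by 6 mm base plate, z up. Two columns at y = +-72 mm carry a slotted bridge (see bridge) that holds the upright chute tube; under it sits the catch pan (see pan).
- bridge (a point): Middle of the bridge's top, 108 mm above the table; the slot runs along the stand's y. The chute (tube, outside 32 mm, bore 22 mm, 70 mm long; its mouth has a flat flange 60 mm wide, 6 mm thick) is clamped in the slot, on its line (x = 0) but ANYWHERE from y = -16 to +16 mm; the place is not reported: find it by feel or by camera.
- slot_mid (a point): Point over the slot's middle at the height of the chute's mouth, 140 mm above the table; axes as the stand's: the chute's axis lies within +-16 mm of here along y. The cap (gold, 20 mm wide, 30 mm tall, 30 g, pose not reported) is jammed upright, its top 22 to 30 mm below the mouth; it drops once the rod's tip is 50 to 62 mm below the mouth.
- outlet (a point): Point under the slot's middle at the height of the chute's open lower end, 70 mm above the table. Inside the chute three spring pads, 36 to 54 mm below the mouth, pinch the cap: sliding it takes about 7 to 14 N (varies). With the cap gone they stand 9.4 mm from the bore's axis and yield when rubbed.
- chute (a joint): Downward travel (m) of the chute on its vertical spring mount, 0 at rest, 5 N per mm, the reading noisy; it grows as something presses on the rim or pushes the cap. The mount bottoms at 5 mm (25 N): stay under.
- rod: Push rod standing upright in its block: round steel shank 18 mm in diameter and 90 mm long, end chamfered 2 mm, with a square black plastic handle 26 by 26 mm and 45 mm tall on top (from 90 to 135 mm above the tip). Mass about 0.2 kg. Origin at the centre of the lower end; z up along the rod; x and y square to the handle's faces.
- rod_tip (a point): Centre of the rod's lower end, axes as the rod.
- rod_grip (a point): Middle of the rod's square handle, 115 mm above the tip: the place to grip from above; axes as the rod.
- block: Fixed white plastic block 80 by 80 by 70 mm tall with one blind round hole in the middle of its top, 23 mm in diameter and 60 mm deep; the rod stands in it with its tip 10 mm above the table. Origin under its centre on the table, z up.
- hole (a point): Centre of the block's hole at the top face, 70 mm above the table.
- bottle_a: Bystander: glass serum bottle with gold cap, 38 mm wide, 108 mm tall; origin under its centre.
- bottle_b: Bystander: the same kind of bottle; origin under its centre.
- jar: Bystander: white cream jar 60 mm wide, 55 mm tall; origin under its centre.
- pan (a joint): Sink (m) of the sprung catch pan under the chute: steel pan 140 (x) by 124 (y) mm, rim 30 mm high, floor 20 mm above the table. 0 when empty, about 0.006 once the cap lies in it (any way up, anywhere in it). The reading is noisy: average it.

How it is judged:
On the way, in this order (a step that is already met when the one before it is completed fails the run):
1. the rod's tip is inside the chute and pushes the cap against the pads' grip (value of joint chute above 0.001 m and z of rod_tip in the frame of stand below 0.12 m and horizontal distance between rod_tip and slot_mid below 0.022 m), for 0.1 s.
2. the cap has dropped into the pan (value of joint pan above 0.004 m), for 0.2 s.
At the end, for the whole second after the job is handed in: The cap lies in the catch pan (pan sunk more than 4 mm by its weight), and the rod stands released and at rest, upright, in the hole of its block, its tip within 6 mm of the hole's bottom (value of joint pan above 0.004 m and horizontal distance between rod_tip and hole below 0.008 m and height (world z) of rod_tip below 0.016 m and angle between rod's own z axis and vertical below 0.15 rad and linear speed of rod below 0.03 m/s and contact force between the fingers and rod below 0.1 N); the robot touches nothing.
It fails at once if the chute was pressed to the bottom of its sprung mount (5 mm, 25 N) (value of joint chute above 0.005 m).
It fails at once if a bottle or the jar was disturbed (distance of any of bottle_a, bottle_b, jar from where it was at the start of the episode above 0.015 m or angle between any of bottle_a, bottle_b, jar's own z axis and vertical above 0.3 rad).
It also fails if it takes over 67 s, if anything falls off the work surface, if the arm or the gripper's body presses on something with over 40 N, if the wrist force passes 120 N, or if a joint passes its speed limit or range.

## Working session

There is one attempt and no reset: what is moved stays moved. The work goes in short steps, Python scripts to look and compute and a shell command to move; the robot and the scene stay as the last step left them, time stands still between calls to the robot, and variables do not carry over. Pictures are saved under pics/ and viewed, at most 10 in all, crops included, and the job is handed in when it is done.

```bash
mkdir -p pics; ls; python3 - <<'E'
from station import arm
import cv2,numpy as np
s=arm.get_state()
print({k:np.round(v,3) if not isinstance(v,dict) else v for k,v in s.items()}, arm.hold_point_z)
ims=[]
for c in("scene","top"):
    p,d=arm.grab_frame(c); np.savez(f'{c}.npz',p=p,d=d); ims.append(p)
    cv2.imwrite(f'pics/{c}0.png',p[:,:,::-1])
    for th in("rod","block","stand","chute","pan","bottle_a","jar"):
        print(c,th,[(x['extent'],round(x['score'],2)) for x in arm.recognise(th,c)][:3])
    k=arm.get_calibration(c);print(k)
E
```

```text
pics
{'t': np.float64(0.0), 'q': array([-0.859,  0.359,  0.011, -0.   , -1.224, -0.288]), 'qd': array([-0.   ,  0.001, -0.   , -0.   ,  0.   ,  0.001]), 'joint_efforts': array([ 1.0000e-03, -5.8272e+01,  2.9307e+01,  6.9970e+00,  7.0000e-03,
       -0.0000e+00]), 'eef_pos': array([ 0.277, -0.615,  0.226]), 'ee_rot': array([ 3.14 , -0.   , -2.718]), 'force': array([-0.794,  1.03 , -0.036]), 'moment': array([-0.028, -0.012,  0.004]), 'gripper_force': np.float64(0.0), 'width': np.float64(0.088)} 0.0188
scene rod [([442.0, 244.3, 24.5, 46.7], 0.88), ([208.6, 196.6, 31.3, 46.3], 0.74)]
scene block [([417.7, 261.4, 64.6, 77.7], 0.75)]
scene stand [([163.2, 208.3, 115.4, 97.7], 0.96)]
scene chute [([206.0, 198.6, 36.4, 40.9], 0.97)]
scene pan [([185.6, 218.1, 76.1, 76.8], 0.85), ([164.4, 208.5, 114.9, 97.3], 0.35)]
scene bottle_a [([351.7, 388.3, 31.2, 53.3], 0.63), ([229.1, 361.6, 25.9, 52.6], 0.59)]
scene jar [([326.9, 184.3, 32.7, 44.5], 0.74), ([164.0, 207.2, 115.5, 95.8], 0.67)]
{'mtx': array([[623.0308876 ,   0.        , 328.32516613],
       [  0.        , 623.0308876 , 252.75405725]
[... 372 characters left out ...]
 37.7], 0.59)]
top stand [([373.7, 225.7, 122.2, 108.3], 0.87)]
top chute [([418.6, 256.2, 38.5, 36.5], 0.72)]
top pan [([385.8, 230.5, 96.3, 98.9], 0.74)]
top bottle_a [([255.7, 127.8, 24.0, 33.6], 0.8), ([357.7, 126.4, 19.4, 33.6], 0.78)]
top jar [([321.7, 354.1, 32.1, 42.0], 0.68), ([190.0, 250.1, 56.5, 55.5], 0.23)]
{'mtx': array([[619.93625479,   0.        , 323.96180532],
       [  0.        , 619.93625479, 247.96700418],
       [  0.        ,   0.        ,   1.        ]]), 'R': array([[-0.00192646, -0.9998332 , -0.01816207],
       [-0.98722087,  0.0047956 , -0.15928578],
       [ 0.15934631,  0.01762311, -0.98706544]]), 't': array([-1.01000785e-03,  5.94250326e-01,  1.04224720e+00])}
```

View pics/top0.png

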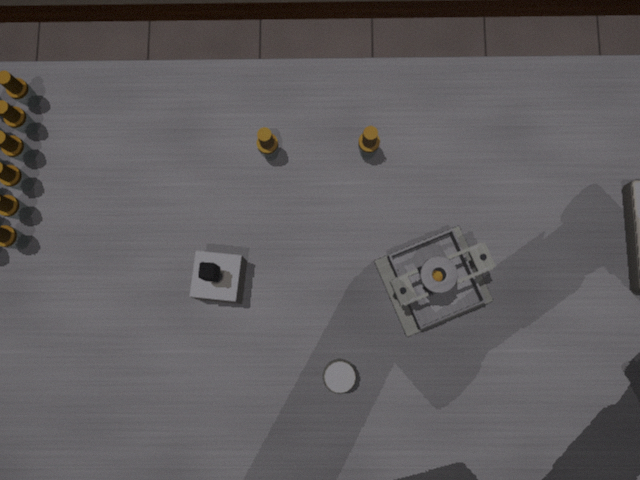

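View pics/scene0.png

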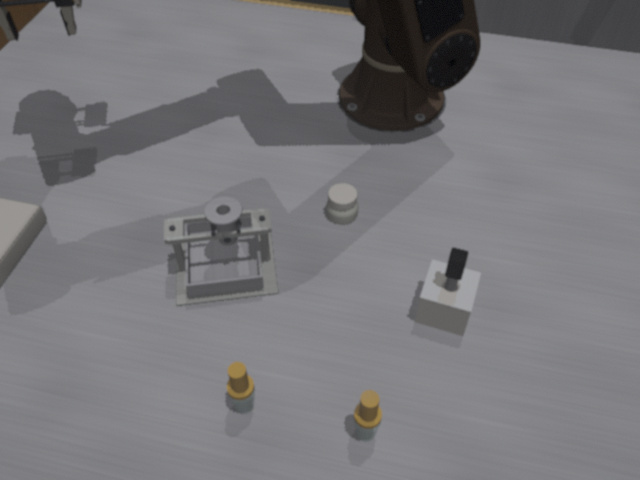

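```bash
cat > h.py <<'E'
import numpy as np, cv2
from station import arm
def cloud(c,d):
    k=arm.get_calibration(c);K=k['mtx'];v,u=np.mgrid[:480,:640]
    C=np.stack([(u-K[0,2])/K[0,0]*d,(v-K[1,2])/K[1,1]*d,d],-1)
    W=(C-k['t'])@k['R']; W[d==0]=np.nan
    return W
E
python3 - <<'E'
from h import *
for c in("top","scene"):
    arm.grab_frame(c); z=np.load(f'{c}.npz'); W=cloud(c,z['d'])
    def rep(n,m,lo,hi):
        P=W[m]; P=P[(P[:,2]>lo)&(P[:,2]<hi)]
        if len(P)<8: print(c,n,'few',len(P));return
        r=cv2.minAreaRect((P[:,:2]*1000).astype(np.float32))
        print(c,n,len(P),'mean',P.mean(0).round(4),'mid',((np.nanpercentile(P,2,0)+np.nanpercentile(P,98,0))/2).round(4),'rect',np.round(r[0],1),np.round(r[1],1),round(r[2],1))
    for th,lo,hi in(("rod",.135,.155),("block",.064,.076),("chute",.133,.147),("stand",.101,.113),("pan",.04,.06)):
        L=arm.trace(th,c)
        if L: print(L[0]['extent'],L[0]['score']); rep(th,L[0]['mask'],lo,hi)
E
```

```text
[197.5, 262.2, 24.1, 23.5] 0.89
top rod 274 mean [0.5441 0.183  0.1434] mid [0.5443 0.1836 0.1427] rect [544.7 183.9] [26.2 26.3] 85.3
[189.3, 251.2, 54.3, 55.4] 0.56
top block 1750 mean [0.5425 0.1812 0.0692] mid [0.5442 0.1838 0.0691] rect [544.7 184. ] [80.9 80.2] 83.9
[418.7, 253.5, 37.4, 40.1] 0.74
top chute 938 mean [ 0.5368 -0.1864  0.1391] mid [ 0.5374 -0.1861  0.1389] rect [ 536.7 -187.1] [56.9 59.5] 44.5
[377.0, 224.2, 117.8, 114.0] 0.59
top stand 1339 mean [ 0.5419 -0.1986  0.1073] mid [ 0.5415 -0.1978  0.1072] rect [ 541.8 -198.7] [ 49.1 171.3] 22.4
[381.0, 229.3, 103.3, 99.2] 0.6
top pan 657 mean [ 0.5436 -0.2043  0.0449] mid [ 0.542 -0.198  0.045] rect [ 542.2 -198.3] [140.2 125.3] 22.3
[443.3, 248.4, 27.4, 42.4] 0.57
scene rod 259 mean [0.552  0.1842 0.1427] mid [0.55   0.184  0.1409] rect [548.6 184.5] [23.7 27.5] 83.6
[416.3, 261.2, 66.5, 77.4] 0.95
scene block 1762 mean [0.5542 0.1829 0.0689] mid [0.5493 0.1832 0.0687] rect [548.8 183.2] [79.8 83.5] 83.3
[205.7, 195.3, 36.5, 46.0] 0.56
scene chute 785 mean [ 0.5421 -0.1862  0.1387] mid [ 0.5409 -0.1864  0.1381] rect [ 541.1 -186.5] [59.3 58.5] 49.3
[162.5, 210.1, 116.0, 97.0] 0.58
scene stand 1440 mean [ 0.5507 -0.2001  0.1065] mid [ 0.547  -0.1983  0.1062] rect [ 544.9 -199.1] [ 53.9 170.1] 22.3
[186.4, 214.0, 77.2, 79.9] 0.85
scene pan 569 mean [ 0.5798 -0.1906  0.0443] mid [ 0.5489 -0.1967  0.0441] rect [ 547.3 -198.3] [140.9 124.5] 22.3
```

The top view shows the rod and block at about (208,272), the chute mouth at (438,275) towards the +y side of the stand, the bottles at the top and the jar at (340,377). The scene view agrees. The offset from rod to chute is about (-7.5, -370.5) mm, and the handle yaw is about -6°.

```bash
python3 -m crank '[[[-1.7,1.85,0,-1],[-3.4,3.7,0,-2],[-5.1,5.55,0,-3],[-6.8,7.4,0,-4],[-8.5,9.25,0,-5],[-10.2,11.1,0,-6],[-11.9,12.95,0,-7],[-13.6,14.8,0,-8],[-15.3,16.65,0,-9],[-17,18.5,0,-10],[-18.7,20.35,0,-11],[-20.4,22.2,0,-12]]]' 0 30
cat >> h.py <<'E'
from scipy.spatial.transform import Rotation as Ro
def go(x,y,z,yaw=None):
    s=arm.get_state(); R=Ro.from_euler('xyz',s['ee_rot'])
    d=R.inv().apply(np.array([x,y,z])-s['eef_pos'])/.025
    print('t',round(float(s['t']),2),'pos',np.round(s['eef_pos'],4),'yaw',np.rad2deg(s['ee_rot']).round(2),'F',np.round(s['force'],2),'M',np.round(s['moment'],2),'w',round(float(s['width']),4),'q',np.round(s['q'],2))
    print('shift units',d.round(3), 'turn', None if yaw is None else round(-((yaw-np.rad2deg(s['ee_rot'][2])+180)%360-180)/5,2))
E
python3 -c "
from h import *
go(.5466,.184,.226,-96.2)"
```

```text
t: 2.9
eef_pos: [0.5134, 0.099, 0.2271]
ee_rot: [-3.141, 0.001, -1.667]
force: [1.6, -1.0, 1.0]
width: 0.0876
gripper_force: 0.0
t 2.9 pos [0.5134 0.099  0.2271] yaw [-1.7994e+02  3.0000e-02 -9.5520e+01] F [ 1.64 -1.04  0.96] M [-0.04 -0.11 -0.01] w 0.0876 q [ 0.57  0.11 -0.32  0.   -1.14 -0.66]
shift units [-3.511 -0.996  0.046] turn 0.14
```

```bash
python3 -m crank '[[[-1.8,-0.5,0,0.1],[-3.5,-1,0,0.1],[-3.5,-1,0.5,0.1],[-3.5,-1,1.5,0.1],[-3.5,-1,2.5,0.1],[-3.5,-1,3.5,0.1],[-3.5,-1,4.3,0.1],[-3.5,-1,4.7,0.1],[-3.5,-1,4.85,0.1],[-3.5,-1,4.85,0.1]]]' 0 30 && python3 - <<'E'
from h import *
go(.5466,.184,.106,-96.2)
p,d=arm.grab_frame('scene'); cv2.imwrite('pics/s1.png',cv2.resize(p[180:380,340:600],None,fx=3,fy=3)[:,:,::-1])
E
```

```text
t: 4.15
eef_pos: [0.5468, 0.1814, 0.1057]
ee_rot: [-3.141, 0.0, -1.679]
force: [-0.0, -0.3, 0.2]
width: 0.0875
gripper_force: 0.0
t 4.15 pos [0.5468 0.1814 0.1057] yaw [-1.7997e+02  2.0000e-02 -9.6220e+01] F [-0.02 -0.35  0.17] M [0.04 0.06 0.02] w 0.0875 q [ 0.66  0.3  -0.37  0.   -0.9  -0.77]
shift units [-0.104  0.021 -0.011] turn -0.0
```

View pics/s1.png

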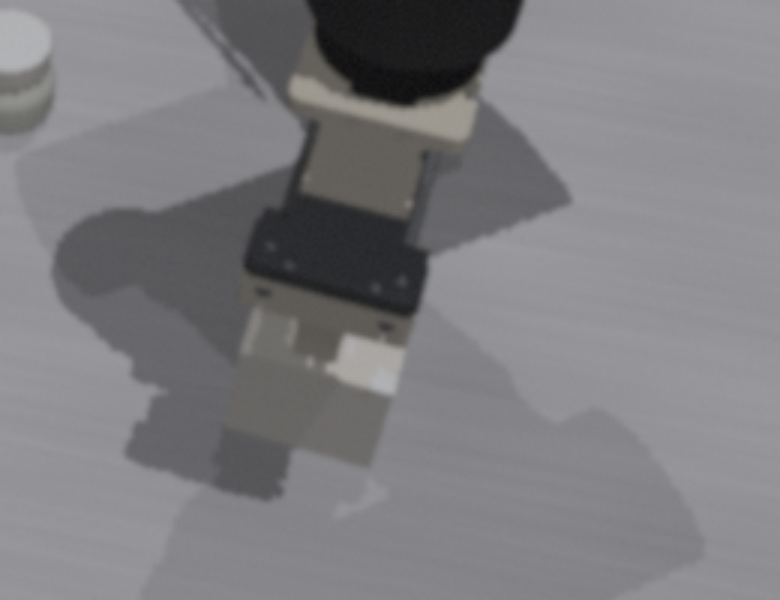

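The gripper hangs over the block centre with no contact force, and it hides the rod. Next I close.

```bash
python3 -m crank '[[[-0.1,0,0,0],[-0.1,0,0,0],[-0.1,0,0,0],[-0.1,0,0,0],[-0.1,0,0,0],[-0.1,0,0,0],[-0.1,0,0,0],[-0.1,0,0,0]]]' 1 50 && python3 -c "
from h import *
go(.5466,.184,.106,-96.2)"
```

```text
t: 5.2
eef_pos: [0.5468, 0.1838, 0.1053]
ee_rot: [3.141, -0.0, -1.679]
force: [0.2, 0.2, -0.1]
width: 0.0256
gripper_force: 49.8
t 5.2 pos [0.5468 0.1838 0.1053] yaw [179.99  -0.   -96.22] F [ 0.24  0.18 -0.12] M [ 0.02  0.1  -0.02] w 0.0256 q [ 0.66  0.31 -0.37 -0.   -0.9  -0.77]
shift units [-0.006  0.01  -0.028] turn -0.0
```

```bash
python3 -m crank '[[[0,0,-0.5,0],[0,0,-1.5,0],[0,0,-2.5,0],[0,0,-3.5,0],[0,0,-4.5,0],[0,0,-5.5,0],[0,0,-6.5,0],[0,0,-7,0],[0,0,-7,0]]]' && python3 -m crank '[[[1,0,0,0],[2.5,0,0,0],[4.5,0,0,0],[6.5,0,0,0],[8.5,0,0,0],[10.5,0,0,0],[12.5,0,0,0],[13.7,0,0,0],[14.5,0,0,0],[14.7,0,0,0],[14.7,0,0,0]]]' && python3 -c "
from h import *
go(.5393,-.1867,.255,-96.2)"
```

```text
t: 6.32
eef_pos: [0.5471, 0.184, 0.2811]
ee_rot: [-3.14, 0.001, -1.679]
force: [0.3, 0.2, -1.7]
width: 0.0253
gripper_force: 49.8
t: 7.7
eef_pos: [0.5065, -0.1817, 0.2797]
ee_rot: [3.14, 0.0, -1.68]
force: [1.4, 0.4, -1.1]
width: 0.026
gripper_force: 49.8
t 7.7 pos [ 0.5065 -0.1817  0.2797] yaw [ 1.7994e+02  1.0000e-02 -9.6270e+01] F [ 1.38  0.4  -1.14] M [0.06 0.14 0.01] w 0.026 q [ 0.02  0.1  -0.2  -0.   -1.27 -0.13]
shift units [ 0.054 -1.328  0.985] turn -0.01
```

```bash
python3 -m crank '[[[0,-0.7,0,0],[0.05,-1.33,0,0],[0.05,-1.33,0.6,0],[0.05,-1.33,1.1,0],[0.05,-1.33,1.2,0],[0.05,-1.33,1.2,0],[0.05,-1.33,1.2,0]]]' && python3 - <<'E'
from h import *
go(.5393,-.1867,.235,-96.2)
p,d=arm.grab_frame('scene'); np.savez('s2.npz',p=p,d=d);a=cv2.resize(p[140:260,160:300],None,fx=4,fy=4)
cv2.imwrite('pics/s2.png',a[:,:,::-1])
k=arm.get_calibration('scene')
T=arm.get_state()['eef_pos']
for dz in(-.095,-.03):
    c=k['mtx']@(k['R']@(T+[0,0,dz])+k['t']);print(dz,c[:2]/c[2])
W=cloud('scene',d)
for th in('chute','rod'):
    L=arm.trace(th,'scene')
    for l in L[:1]:
        P=W[l['mask']];print(th,l['extent'],l['score'],len(P))
        if th=='rod':
            for lo in np.arange(.15,.26,.015):
                Q=P[(P[:,2]>lo)&(P[:,2]<lo+.015)]
                if len(Q)>4: print(round(lo,3),len(Q),np.median(Q,0).round(4),np.ptp(Q,0).round(3))
        else:
            Q=P[(P[:,2]>.133)&(P[:,2]<.147)];r=cv2.minEnclosingCircle((Q[:,:2]*1000).astype(np.float32));print(r)
E
```

```text
t: 8.57
eef_pos: [0.5402, -0.1864, 0.2509]
ee_rot: [-3.141, -0.0, -1.679]
force: [-0.0, -0.5, -1.3]
width: 0.026
gripper_force: 49.8
t 8.57 pos [ 0.5402 -0.1864  0.2509] yaw [-179.94   -0.    -96.21] F [-0.04 -0.47 -1.26] M [0.03 0.09 0.  ] w 0.026 q [ 0.01  0.17 -0.18  0.   -1.21 -0.12]
shift units [0.017 0.034 0.637] turn -0.0
-0.095 [221.86155219 201.73555906]
-0.03 [216.30784131 170.93718845]
chute [209.3, 200.2, 30.4, 42.3] 0.91 981
((540.8863525390625, -186.09628295898438), 30.59775733947754)
rod [206.5, 137.7, 22.8, 69.7] 0.87 736
0.15 42 [ 0.5472 -0.1822  0.1608] [0.013 0.015 0.01 ]
0.165 84 [ 0.548  -0.1832  0.1717] [0.014 0.017 0.015]
0.18 87 [ 0.5475 -0.1824  0.1879] [0.014 0.017 0.015]
0.195 88 [ 0.5474 -0.1826  0.2024] [0.015 0.019 0.014]
0.21 94 [ 0.5473 -0.1828  0.2176] [0.014 0.018 0.015]
0.225 78 [ 0.5473 -0.182   0.2318] [0.016 0.016 0.015]
0.24 49 [ 0.5497 -0.1746  0.2511] [0.038 0.007 0.01 ]
0.255 94 [ 0.5459 -0.1744  0.2616] [0.031 0.007 0.014]
```

View pics/s2.png

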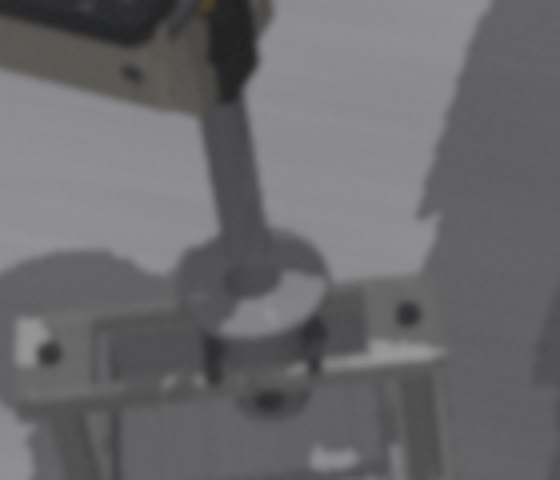

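The rod is upright just above the flange, with its tip at crop pixel (245,260) and the mouth around (250,280). I'll fit the rod axis against the mouth.

```bash
python3 - <<'E'
from h import *
from scipy.optimize import least_squares
z=np.load('s2.npz');W=cloud('scene',z['d'])
L=arm.trace('rod','scene')[0];P=W[L['mask']];P=P[(P[:,2]>.16)&(P[:,2]<.222)]
r=least_squares(lambda c:np.hypot(P[:,0]-c[0],P[:,1]-c[1])-.009,P.mean(0)[:2]-[.005,0],loss='soft_l1',f_scale=.001)
print('rod',r.x,len(P))
L=arm.trace('chute','scene')[0];Q=W[L['mask']];Q=Q[(Q[:,2]>.133)&(Q[:,2]<.147)]
print('zmed',np.median(Q[:,2]),((np.percentile(Q,1,0)+np.percentile(Q,99,0))/2))
E
```

```text
rod [ 0.54045568 -0.18679489] 359
zmed 0.13884005814539052 [ 0.54163979 -0.1861491   0.13788189]
```

```bash
python3 -m crank '[[[-0.02,-0.02,0.2,0],[-0.02,-0.02,0.4,0],[-0.02,-0.02,0.55,0],[-0.02,-0.02,0.65,0],[-0.02,-0.02,0.74,0],[-0.02,-0.02,0.74,0]]]' && python3 -c "
from h import *
go(.5405,-.186,.21,-96.2)"
```

```text
t: 9.57
eef_pos: [0.5405, -0.1859, 0.2316]
ee_rot: [3.141, -0.0, -1.679]
force: [-0.1, -0.7, -2.0]
width: 0.0258
gripper_force: 49.8
t 9.57 pos [ 0.5405 -0.1859  0.2316] yaw [179.98  -0.   -96.22] F [-0.08 -0.65 -2.02] M [-0.04  0.1  -0.03] w 0.0258 q [ 0.01  0.19 -0.21 -0.   -1.17 -0.12]
shift units [ 0.004 -0.002  0.866] turn -0.0
```

Force is unchanged with the tip below the rim height, so the tip is in the bore. Continuing down.

```bash
python3 -m crank '[[[0,0,0.2,0],[0,0,0.35,0],[0,0,0.5,0],[0,0,0.6,0],[0,0,0.6,0]]]' && python3 -m crank '[[[0,0,0.08,0],[0,0,0.16,0],[0,0,0.16,0]]]' && python3 -c "
from h import *
go(.5405,-.186,.21,-96.2)"
```

```text
t: 10.2
eef_pos: [0.5405, -0.1859, 0.2166]
ee_rot: [3.141, -0.0, -1.679]
force: [-0.2, 0.5, -1.9]
width: 0.0254
gripper_force: 49.8
t: 10.58
eef_pos: [0.5405, -0.1859, 0.2126]
ee_rot: [3.141, 0.0, -1.679]
force: [-0.6, -0.4, -1.8]
width: 0.026
gripper_force: 49.8
t 10.57 pos [ 0.5405 -0.1859  0.2126] yaw [179.99   0.   -96.22] F [-0.59 -0.37 -1.82] M [0.05 0.11 0.03] w 0.026 q [ 0.01  0.2  -0.24 -0.   -1.13 -0.12]
shift units [ 0.006 -0.002  0.106] turn -0.0
```

```bash
for i in 1; do python3 -m crank '[[[0,0,0.05,0],[0,0,0.1,0],[0,0,0.15,0],[0,0,0.2,0],[0,0,0.25,0],[0,0,0.3,0]]]'; done; python3 -m crank '[[[0,0,0.05,0],[0,0,0.1,0],[0,0,0.12,0]]]'
```

```text
t: 11.32
eef_pos: [0.5409, -0.1861, 0.2064]
ee_rot: [-3.14, -0.001, -1.679]
force: [-1.3, 0.8, 9.4]
width: 0.0257
gripper_force: 49.8
t: 11.7
eef_pos: [0.5411, -0.1862, 0.2041]
ee_rot: [-3.14, -0.001, -1.679]
force: [-3.2, 0.7, 10.3]
width: 0.0256
gripper_force: 49.8
```

```bash
python3 -m crank '[[[0,0,0.05,0],[0,0,0.1,0],[0,0,0.15,0],[0,0,0.2,0]]]' && python3 -m crank '[[[0,0,0.05,0],[0,0,0.1,0],[0,0,0.15,0],[0,0,0.2,0]]]'; python3 -c "
from h import *
go(.5405,-.186,.18,-96.2)"
```

```text
t: 12.2
eef_pos: [0.541, -0.1862, 0.1991]
ee_rot: [-3.14, -0.001, -1.679]
force: [-3.5, 2.2, 11.7]
width: 0.0257
gripper_force: 49.8
t: 12.7
eef_pos: [0.541, -0.1862, 0.1941]
ee_rot: [-3.14, -0.001, -1.679]
force: [-3.5, 1.6, 12.4]
width: 0.0256
gripper_force: 49.8
t 12.7 pos [ 0.541  -0.1862  0.1941] yaw [-1.7989e+02 -4.0000e-02 -9.6190e+01] F [-3.46  1.59 12.38] M [ 0.9   1.73 -0.05] w 0.0256 q [ 0.01  0.21 -0.27  0.   -1.09 -0.12]
shift units [-0.005  0.021  0.564] turn 0.0
```

```bash
python3 -m crank '[[[0,0,0.05,0],[0,0,0.1,0],[0,0,0.15,0],[0,0,0.2,0],[0,0,0.25,0]]]' && python3 -m crank '[[[0,0,0.05,0],[0,0,0.1,0],[0,0,0.15,0],[0,0,0.2,0],[0,0,0.25,0]]]'
```

```text
t: 13.32
eef_pos: [0.5409, -0.1861, 0.1877]
ee_rot: [-3.14, -0.0, -1.679]
force: [-3.1, 2.6, 11.0]
width: 0.0257
gripper_force: 49.8
t: 13.95
eef_pos: [0.5398, -0.186, 0.1794]
ee_rot: [3.14, -0.0, -1.68]
force: [-4.1, -1.0, 0.4]
width: 0.0259
gripper_force: 49.8
```

```bash
python3 -m crank '[[[0,0,0.05,0],[0,0,0.1,0],[0,0,0.15,0],[0,0,0.2,0],[0,0,0.2,0]]]' && python3 - <<'E'
from h import *
go(.5405,-.186,.27,-96.2)
a=[]
for c in('scene','top'):
    p,d=arm.grab_frame(c); a.append(p)
a=np.hstack([cv2.resize(a[0][180:320,150:290],(399,399)),cv2.resize(a[1][210:350,365:505],(399,399))])
cv2.imwrite('pics/s3.png',a[:,:,::-1])
E
```

```text
t: 14.58
eef_pos: [0.54, -0.186, 0.1745]
ee_rot: [3.14, -0.0, -1.679]
force: [-5.0, -1.3, 1.0]
width: 0.0259
gripper_force: 49.8
t 14.57 pos [ 0.54   -0.186   0.1745] yaw [ 1.7992e+02 -2.0000e-02 -9.6220e+01] F [-4.97 -1.33  0.96] M [-0.88  2.18  0.02] w 0.0259 q [ 0.01  0.23 -0.29  0.   -1.05 -0.12]
shift units [-2.000e-03 -1.600e-02 -3.821e+00] turn -0.0
```

View pics/s3.png

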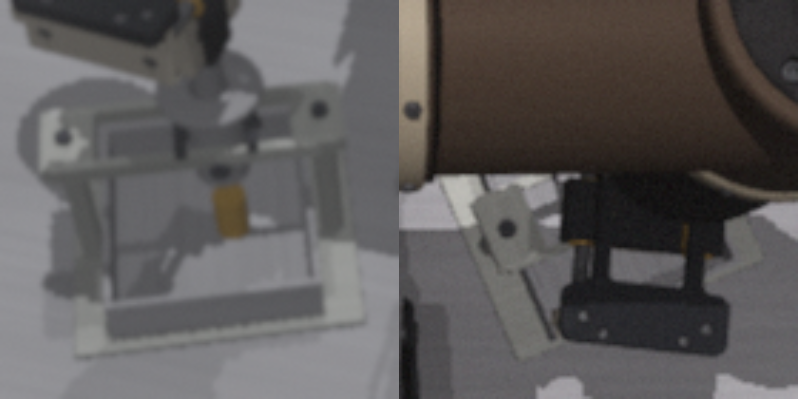

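The gold cap stands clear of the tube's lower end, in the pan (left crop, around (230,210)). I'll withdraw the rod.

```bash
python3 -m crank '[[[0,0,-0.1,0],[0,0,-0.3,0],[0,0,-0.6,0],[0,0,-1.0,0],[0,0,-1.5,0],[0,0,-2.1,0],[0,0,-2.8,0],[0,0,-3.5,0],[0,0,-4.1,0],[0,0,-4.3,0],[0,0,-4.3,0]]]' && python3 - <<'E'
from h import *
go(.5445,.184,.281,-96.2)
p,d=arm.grab_frame('scene'); np.savez('s4.npz',p=p,d=d)
W=cloud('scene',d);T=arm.get_state()['eef_pos']
from scipy.optimize import least_squares
L=arm.trace('rod','scene')[0];P=W[L['mask']]
print(L['extent'],np.nanpercentile(P[:,2],[0.5,2,5]))
for a,b in((.19,.22),(.22,.25)):
    Q=P[(P[:,2]>a)&(P[:,2]<b)]
    r=least_squares(lambda c:np.hypot(Q[:,0]-c[0],Q[:,1]-c[1])-.009,Q.mean(0)[:2]-[.005,0],loss='soft_l1',f_scale=.001)
    print(a,'rod-tcp',r.x-T[:2],len(Q))
E
```

```text
t: 16.05
eef_pos: [0.5408, -0.1858, 0.2826]
ee_rot: [-3.141, 0.0, -1.679]
force: [0.3, 0.0, -1.2]
width: 0.0257
gripper_force: 49.8
t 16.05 pos [ 0.5408 -0.1858  0.2826] yaw [-1.7994e+02  2.0000e-02 -9.6220e+01] F [ 0.32  0.02 -1.19] M [0.06 0.15 0.02] w 0.0257 q [ 0.01  0.16 -0.13 -0.   -1.28 -0.12]
shift units [-14.719   1.456   0.068] turn -0.0
[206.9, 117.8, 19.1, 74.7] [-0.00358461 -0.00143655  0.18981394]
0.19 rod-tcp [ 0.00061858 -0.00039995] 182
0.22 rod-tcp [ 0.00066713 -0.00042463] 192
```

```bash
python3 -m crank '[[[-1,0.1,0,0],[-2.5,0.25,0,0],[-4.5,0.45,0,0],[-6.5,0.65,0,0],[-8.5,0.85,0,0],[-10.5,1.1,0,0],[-12.5,1.25,0,0],[-13.8,1.35,0,0],[-14.5,1.36,0,0],[-14.7,1.37,0,0],[-14.7,1.37,0,0],[-14.7,1.37,0,0]]]' && python3 -c "
from h import *
go(.5468,.1838,.155,-96.2)"
```

```text
t: 17.65
eef_pos: [0.5463, 0.1822, 0.2824]
ee_rot: [3.142, -0.0, -1.68]
force: [0.3, -0.4, -1.1]
width: 0.0259
gripper_force: 49.8
t 17.65 pos [0.5463 0.1822 0.2824] yaw [180.    -0.   -96.28] F [ 0.3  -0.38 -1.05] M [-0.03  0.08  0.  ] w 0.0259 q [ 0.66  0.16 -0.12  0.   -1.28 -0.77]
shift units [-0.066 -0.012  5.095] turn -0.02
```

```bash
python3 -m crank '[[[-0.06,0,0.6,0],[-0.06,0,1.6,0],[-0.06,0,2.6,0],[-0.06,0,3.5,0],[-0.06,0,4.1,0],[-0.06,0,4.4,0],[-0.06,0,4.6,0],[-0.06,0,4.75,0],[-0.06,0,4.9,0],[-0.06,0,5.0,0]]]' && python3 -c "
from h import *
go(.5468,.1838,.1065,-96.2)"
```

```text
t: 18.9
eef_pos: [0.5466, 0.1847, 0.1574]
ee_rot: [-3.141, 0.0, -1.679]
force: [0.4, -0.0, -2.4]
width: 0.0261
gripper_force: 49.8
t 18.9 pos [0.5466 0.1847 0.1574] yaw [-1.7998e+02  2.0000e-02 -9.6220e+01] F [ 0.37 -0.03 -2.38] M [0.04 0.13 0.  ] w 0.0261 q [ 0.66  0.25 -0.31  0.   -1.01 -0.77]
shift units [ 0.037 -0.013  2.036] turn -0.0
```

It's in the hole with no contact. Lowering to just above the bottom.

```bash
python3 -m crank '[[[0.03,0,0.25,0],[0.03,0,0.6,0],[0.03,0,1.0,0],[0.03,0,1.4,0],[0.03,0,1.7,0],[0.03,0,1.9,0],[0.03,0,2.0,0],[0.03,0,2.03,0],[0.03,0,2.03,0]]]' && python3 -c "
from h import *
go(.5468,.1838,.1065,-96.2)"
```

```text
t: 20.02
eef_pos: [0.5465, 0.184, 0.1068]
ee_rot: [-3.141, 0.0, -1.679]
force: [0.4, -0.3, -0.9]
width: 0.0263
gripper_force: 49.8
t 20.02 pos [0.5465 0.184  0.1068] yaw [-1.7998e+02  2.0000e-02 -9.6220e+01] F [ 0.4  -0.27 -0.94] M [ 0.04  0.05 -0.03] w 0.0263 q [ 0.66  0.3  -0.37  0.   -0.9  -0.77]
shift units [ 0.007 -0.011  0.012] turn -0.0
```

```bash
python3 -m crank '[[[0,0,0.04,0],[0,0,0.04,0],[0,0,0.04,0],[0,0,0.04,0],[0,0,0.04,0],[0,0,0.04,0],[0,0,0.04,0],[0,0,0.04,0]]]' 0 30 && python3 -m crank '[[[0,0,-0.3,0],[0,0,-0.9,0],[0,0,-1.8,0],[0,0,-2.8,0],[0,0,-4,0],[2,0,-5,0],[4,0,-5,0],[6,0,-5,0],[7,0,-5,0],[7,0,-5,0]]]' && python3 - <<'E'
from h import *
go(.5468,.1838,.1065,-96.2)
p,d=arm.grab_frame('scene'); cv2.imwrite('pics/s5.png',p[:,:,::-1]); W=cloud('scene',d)
for th in('rod','block'):
    L=arm.trace(th,'scene')[0];P=W[L['mask']]
    P=P[P[:,2]>.135] if th=='rod' else P[(P[:,2]>.064)&(P[:,2]<.076)]
    print(th,np.median(P,0).round(4),np.nanpercentile(P[:,2],97).round(4),cv2.minAreaRect((P[:,:2]*1000).astype(np.float32)))
E
```

```text
t: 21.02
eef_pos: [0.5464, 0.1839, 0.1055]
ee_rot: [3.142, -0.0, -1.679]
force: [0.6, -0.1, 0.1]
width: 0.0868
gripper_force: 0.0
t: 22.28
eef_pos: [0.5273, 0.0085, 0.232]
ee_rot: [-3.14, 0.001, -1.682]
force: [-0.5, -0.8, 0.2]
width: 0.0875
gripper_force: 0.0
t 22.27 pos [0.5273 0.0085 0.232 ] yaw [-1.7991e+02  4.0000e-02 -9.6350e+01] F [-0.47 -0.75  0.15] M [ 0.13  0.08 -0.07] w 0.0875 q [ 0.39  0.11 -0.3   0.   -1.15 -0.5 ]
shift units [-7.054  0.011  5.026] turn -0.03
rod [0.5521 0.1835 0.1434] 0.146 ((549.05712890625, 183.67886352539062), (25.826398849487305, 27.049348831176758), 85.4285659790039)
block [0.5578 0.1815 0.069 ] 0.0717 ((547.4781494140625, 183.44943237304688), (80.0043716430664, 84.92930603027344), 83.60774230957031)
```

View pics/s5.png

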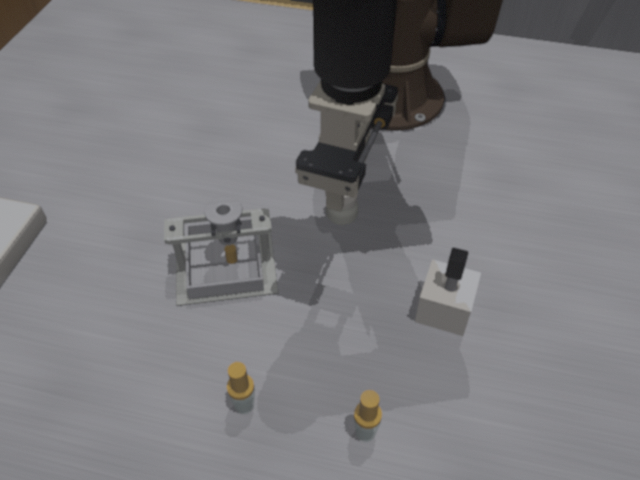

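The rod stands upright in its block at (456,264) as it did at the start. The cap is in the pan at (231,255), the bottles and jar are where they were, and the gripper is clear.

```bash
python3 -c "
from station import arm
print(arm.job_done())"
```

```text
the job is handed in; nothing more can be done
None
```

I handed the job in at about 22 s: the last picture shows the cap in the catch pan, the rod released and upright in its block, and the bottles and jar where they were; the wrist readings while pushing peaked near 12 N, under the 25 N limit, but no verdict came back.

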